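# Gauge the chamber doors and hold the right one at its hinge

## Task

Two doors for the small sample chamber came back from the workshop, but only one has had its hinge knuckle reamed to size: it is the one whose knuckle goes down over the gauge pin all the way onto the collar. Find it that way and leave the other door standing upright on the bench. Then bring the good door, standing open, with its knuckle between the two knuckles of the chamber and right back into the seat there, so that the three holes line up for the hinge pin, and finish while still holding it there, upright and clear of the bench; do not let go. Leave the caliper, the vial and the beaker alone.

Things in the scene. Friction and masses are not known exactly. Their poses are not given: they have to be found in the camera images.
- door_a: aluminium door standing on the bench, one of two alike but for the bore: panel 70 (own x) x 24 (own y) x 85 high (own z), 0.2 to 0.35 kg; origin at the centre of the panel's underside; knuckle on its +x end. One door's bore is 10 and goes fully onto the gauge, the other's is 6.4 and stops on the pin's nose about 28 higher
- door_a_knuckle (a point): the middle of the lower mouth of door_a's knuckle, on the bore's axis: 51 from the door's origin along own +x, 25 above the underside; z along the bore. The knuckle is an upright tube, 18 outside diameter, 30 high, on a web 10 thick and 7 long
- door_a_top (a point): the middle of door_a's top edge, 85 above the underside; grip here from above across the 24 thickness (own y). The top 28 is plain on both faces; lower down there is a black knob on the -y face (up to 45 above the underside, 17 proud) and a flat rubber plug on the +y face (up to 56 above it, 3.5 proud)
- door_b: the other aluminium door, the same outside as door_a, origin and axes alike, bore as told there; the two stand side by side and change places
- door_b_knuckle (a point): the middle of the lower mouth of door_b's knuckle, on the bore's axis: 51 from the door's origin along own +x, 25 above the underside; z along the bore. The knuckle is an upright tube, 18 outside diameter, 30 high, on a web 10 thick and 7 long
- door_b_top (a point): the middle of door_b's top edge, 85 above the underside; grip here from above across the 24 thickness (own y). The top 28 is plain on both faces; lower down there is a black knob on the -y face (up to 45 above the underside, 17 proud) and a flat rubber plug on the +y face (up to 56 above it, 3.5 proud)
- gauge: upright gauge fixed on the bench: round foot 60 diameter, 15 high, post of 14 diameter to a flat collar 50 above the bench, on it the steel pin of 8 diameter, straight for 26, then a tapered nose 10 long; top 86 above the bench. Origin on its axis at bench level
- gauge_collar (a point): the middle of the gauge's collar, at the foot of the pin, 50 above the bench; a knuckle's lower mouth lies here when it is fully down (door underside then 25 above the bench, panel beside the post)
- chamber: white sample chamber fixed on the bench, 112 high; own -x is its front. Origin on its hinge axis at bench level; front plane 13 behind the axis (own +x), sides at own y -20 and +100, doorway on the +y side of the hinge. A door with own x along the chamber's own x stands open square to the front
- chamber_hinge (a point): on the hinge axis, top of the lower chamber knuckle, 34 above the bench; z along the axis, x into the seat. Both chamber knuckles: 18 outside, 10 bore, 14 to 34 and 70 to 90 above the bench. The gap of 36 between them takes the door's knuckle with 6 play in height
- chamber_seat (a point): the bottom line of the seat behind the gap, 12.7 behind the hinge axis, 52 above the bench: an upright 90 degree V, 21 wide at its mouth, open to the chamber's own -x. A door knuckle pushed in along own +x until it touches both rigid flanks is on the hinge axis
- caliper: digital caliper 67 x 230 x 12 lying on the bench, to be left alone; origin under its middle
- vial: small vial with a black cap, 21 diameter x 52 high, standing on the bench, to be left alone; origin under its middle
- beaker: glass beaker, about 60 diameter x 70 high, standing on the bench, to be left alone; origin under its middle

How it is judged:
On the way:
1. the door with the reamed knuckle is fully down on the gauge pin, upright (horizontal distance between door_a_knuckle and gauge_collar below 0.004 m and z of door_a_knuckle in the frame of gauge_collar between -0.005 and 0.005 m and angle between door_a's own z axis and vertical below 0.15 rad), for 0.2 s.
At the end, for the whole second after the job is handed in: The fingers grip the reamed door (over 3 N), at rest, open within 0.8 rad of square, upright, over 4 mm clear of the bench, its knuckle between the chamber's, bore within 2.5 mm and 0.07 rad of the hinge axis; the other door stands upright on the bench, untouched (horizontal distance between door_a_knuckle and chamber_hinge below 0.0025 m and z of door_a_knuckle in the frame of chamber_hinge between -0.002 and 0.008 m and angle between the x axis of door_a and the x axis of chamber, either way round below 0.8 rad and angle between the z axis of door_a_knuckle and the z axis of chamber_hinge, either way round below 0.07 rad and angle between door_a's own z axis and vertical below 0.07 rad and height (world z) of door_a above 0.004 m and contact force between the fingers and door_a above 3 N and linear speed of door_a below 0.02 m/s and angle between door_b's own z axis and vertical below 0.1 rad and height (world z) of door_b below 0.005 m and contact force between each of the arm, the fingers and door_b below 0.1 N); the arm keeps its last pose, push and grip.
It fails at once if the caliper, the vial or the beaker is moved by more than 3 cm or tipped over (distance of any of caliper, vial, beaker from where it was at the start of the episode above 0.03 m or angle between any of vial, beaker's own z axis and vertical above 0.7 rad).
It also fails if it takes over 64 s, if anything falls off the work surface, if the arm or the gripper's body presses on something with over 40 N, if the wrist force passes 120 N, or if a joint passes its speed limit or range.

## Robot

A 6-joint arm with a two-finger parallel gripper is mounted at the origin on a cart in front of the work surface, level with it; the furniture and walls round the work are solid. World frame = base frame: x ahead of the robot, y to its left, z up, the work surface at z = 0. Lengths are in m, angles in rad, forces in N, time in s.
With the tool pointing down it reaches from about 0.375 to 0.825 m from the base axis. Payload 5.5 kg.
Tool frame: the origin (TCP) lies midway between the tips of the shut fingers; the grasp point (between the pads) lies arm.pinch_z behind it (arm.pinch_z is the distance from the TCP to the grasp point, in m); x points along the fingers, z is the direction in which the jaws open and shut, and the axes are right-handed (so a half turn about x gives the same grasp; the last joint's range is limited). The gripper opens to 85 mm and grips with 20 to 120 N. Pads are 22 mm wide; open, the fingers measure 114 mm over their backs; the gripper's body (76 mm by 85 mm) begins 54 mm behind the grasp point. The pads swing forward as they close: fully open they stand 13 mm farther back than shut.
Start: joints at [-1.203, 0.314, -0.047, 1.21, 0, 1.571], TCP at [0.216, -0.56, 0.231] pointing down, gripper open.
Joint ranges: [-2.67, 2.67], [-0.69, 1.73], [-1.03, 1.25], [-2.08, 2.16], [-1.42, 1.45], [-3.14, 3.14]. Speed limits (rad/s): [2.39, 2.39, 3.01, 3.14, 3.14, 3.14].

## Interface

Orientations are given as a unit quaternion [w, x, y, z].
In Python, from station import arm, move_gripper, solver, sensors, cams, workorder gives the robot as it stands. Calls block until the motion is done:
- arm.reach(position, orientation): joint-space move of the TCP to a pose.
- arm.movel(position, rotation=None, velocity=0.15, f_stop=None): straight line of the TCP; rotation=None keeps the orientation; velocity is the mean speed in m/s. With f_stop (N) it stops when the force on the tool has changed by that much, and returns True; else False.
- arm.set_joints(angles): joint-space move.
- move_gripper(opening, newtons=None): finger opening in m; newtons is the grip in N (None keeps the last); returns when the fingers have stopped.
- arm.pause(seconds).
- solver.ik(position, orientation): joint angles nearest the present ones, or None.
- sensors.sense(): the state.
- cams.read_camera(name): name is "scene" or "top"; returns the picture (400x640x3 uint8, red, green, blue); there is no depth.
- cams.calibration(name): a dict with "fx", "fy", "cx", "cy" (pixels), "pose" (4x4, takes a point from camera to world coordinates). Camera axes: x right, y down, z forward; pixel columns grow to the right and rows downward; lengths in m; the calibration is good to about 2 mm. A picture is of the moment at which its call begins. calibration takes no time and is no camera call.
A pose or a line that the arm cannot do raises arm.Unreachable and nothing moves.
- workorder.finish_job(): hands the job in, once; it reports no verdict.
The state is a dict: "time_s": time; "joint_positions": joint angles; "joint_velocities": joint speeds; "joint_efforts": joint torques, N m; "tcp_pos": TCP position; "orientation": TCP orientation; "ft_force": force on the tool from outside, world axes, zero at the start; "moment": the same for the moment, N m; "grip_width": finger opening in m.
Only numpy, scipy, OpenCV 4.12 (cv2) and the standard library are available. Lean on these libraries where they do the work, as an engineer would, in place of code of your own. Each camera call takes 0.05 s, during which the arm holds its last target. There are 200 camera calls.

## Working session

There is one attempt and no reset: what is moved stays moved. The work goes in short steps, each a Python script; the robot and the scene stay as the last script left them, time stands still between calls to the robot, and variables do not carry over. Pictures are saved under pics/ and viewed, about 8 in all and at most 12, crops included, and the job is handed in when it is done.

```bash
ls; mkdir -p pics; python3 - <<'E'
from station import arm,sensors,cams
import cv2,numpy as np
for n in("scene","top"):
    im=cams.read_camera(n); cv2.imwrite(f"pics/{n}0.png",im[:,:,::-1]); c=cams.calibration(n)
    print(n,c["fx"],c["fy"],c["cx"],c["cy"],np.round(c["pose"],4).tolist())
s=sensors.sense();print(s["time_s"],s["orientation"],arm.pinch_z)
E
```

```text
pics
scene 417.0332448639661 417.0332448639661 320.21953358340375 197.66618396588217 [[-0.8855, -0.3498, 0.3057, 0.2838], [-0.4643, 0.6865, -0.5596, 0.4281], [-0.0141, -0.6375, -0.7703, 0.7197], [0.0, 0.0, 0.0, 1.0]]
top 424.19685386386703 424.19685386386703 325.8309349022698 198.62731683737928 [[-0.0041, -0.9988, 0.0491, 0.5104], [-0.9995, 0.0055, 0.0296, -0.0647], [-0.0299, -0.0489, -0.9984, 0.9388], [0.0, 0.0, 0.0, 1.0]]
0.1 [ 0.58253732  0.40044416  0.58346692 -0.39982633] 0.0187
```

View pics/scene0.png

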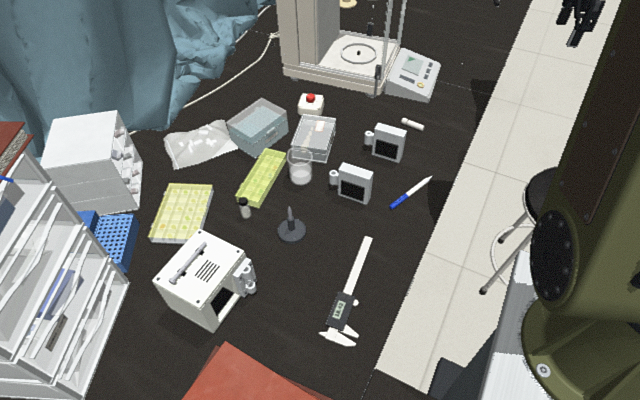

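View pics/top0.png

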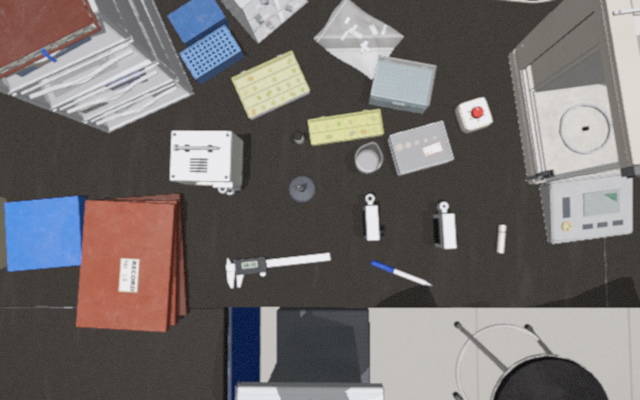

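The overview shows the doors near top-image (372,220) and (446,228), the gauge at (302,188), the chamber at (205,158) with its hinge near (226,188). I'll enlarge the key parts.

```bash
python3 - <<'E'
import cv2,numpy as np
t=cv2.imread("pics/top0.png");s=cv2.imread("pics/scene0.png")
def crop(im,u,v,w,h,k):
    c=cv2.resize(im[v:v+h,u:u+w],None,fx=k,fy=k,interpolation=cv2.INTER_CUBIC)
    for i in range(0,w,10):
        cv2.line(c,(i*k,0),(i*k,4),(0,0,255),1); cv2.putText(c,str(u+i),(i*k,14),0,.33,(0,255,255),1)
    for j in range(0,h,10):
        cv2.line(c,(0,j*k),(4,j*k),(0,0,255),1); cv2.putText(c,str(v+j),(4,j*k+4),0,.33,(0,255,255),1)
    return c
a=crop(t,355,185,110,70,7)[:, :770]
b=np.hstack([crop(t,280,165,45,45,6),crop(t,165,125,83,75,6)[:270*2][:, :498]][0:1])
cv2.imwrite("pics/c1.png",a)
x=crop(t,165,125,80,75,6);y=crop(t,280,165,45,45,6)
o=np.zeros((450,760,3),np.uint8);o[:450,:480]=x;o[:270,485:755]=y
cv2.imwrite("pics/c2.png",o)
E
```

```text
(no output)
```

View pics/c1.png

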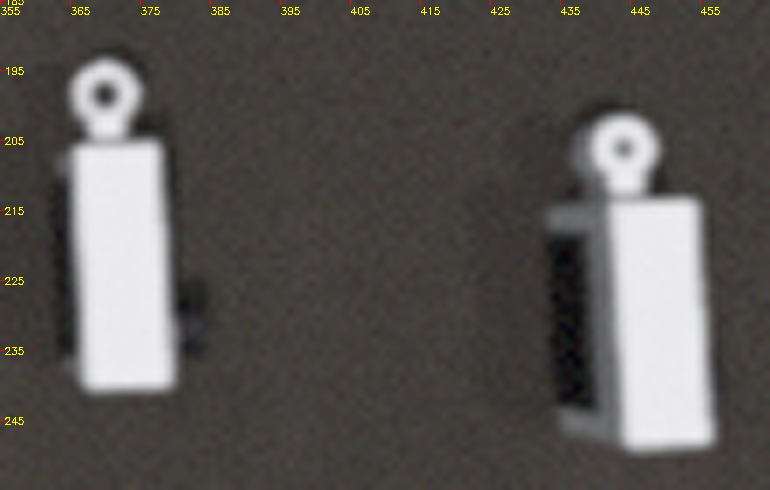

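View pics/c2.png

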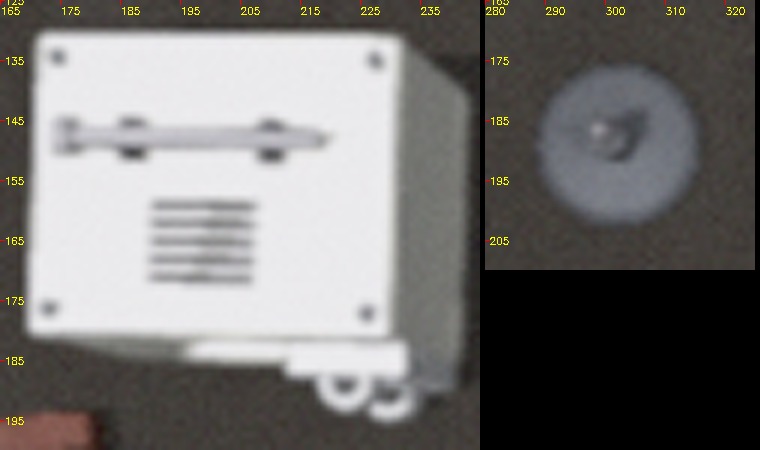

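```bash
cat > h.py <<'E'
from station import arm,move_gripper,solver,sensors,cams,workorder
import numpy as np,cv2
from scipy.spatial.transform import Rotation as R
def px(n,uv,z):
    "pixel -> world point on plane z"
    c=cams.calibration(n);P=np.array(c["pose"])
    d=P[:3,:3]@[(uv[0]-c["cx"])/c["fx"],(uv[1]-c["cy"])/c["fy"],1]
    return P[:3,3]+d*(z-P[2,3])/d[2]
def proj(n,p):
    c=cams.calibration(n);P=np.array(c["pose"]);q=P[:3,:3].T@(np.array(p)-P[:3,3])
    return np.array([c["fx"]*q[0]/q[2]+c["cx"],c["fy"]*q[1]/q[2]+c["cy"]])
def quat(yaw,s=1):
    "tool down, jaws along own y of a door with own x at yaw"
    x=np.array([0,0,-1.]);z=s*np.array([-np.sin(yaw),np.cos(yaw),0]);y=np.cross(z,x)
    q=R.from_matrix(np.column_stack([x,y,z])).as_quat();return q[[3,0,1,2]]
def st():
    s=sensors.sense();print("t %.2f"%s["time_s"],"tcp",np.round(s["tcp_pos"],4),"F",np.round(s["ft_force"],1),"M",np.round(s["moment"],2),"w %.4f"%s["grip_width"]);return s
def crop(n,u,v,w,h,k,f):
    im=cams.read_camera(n)[v:v+h,u:u+w,::-1];c=cv2.resize(im,None,fx=k,fy=k,interpolation=cv2.INTER_CUBIC)
    for i in range(0,w,10): cv2.putText(c,str(u+i),(i*k,10),0,.33,(0,255,255),1)
    for j in range(0,h,10): cv2.putText(c,str(v+j),(0,j*k+4),0,.33,(0,255,255),1)
    cv2.imwrite(f,c)
E
python3 - <<'E'
from h import *
def cp(x,y,u,v,k): return ((x+.5)/k-.5+u,(y+.5)/k-.5+v)
for nm,co,kn in(("L",[(71,143),(162,141),(176,389),(82,391)],(106,94)),("R",[(607,203),(701,198),(715,446),(622,451)],(624,149))):
    c=np.array([px("top",cp(*p,355,185,7),.085) for p in co]);m=c.mean(0);k=px("top",cp(*kn,355,185,7),.055)
    e=(c[0]+c[1]-c[2]-c[3])/2; print(nm,m,"yaw edge",np.arctan2(e[1],e[0]),"len",np.linalg.norm(e),"wid",np.linalg.norm(c[0]-c[1]),"kn",k,np.arctan2(*(k-m)[1::-1]),np.hypot(*(k-m)[:2]))
    for s in(1,-1):
        yaw=np.arctan2(e[1],e[0]); print(solver.ik([m[0],m[1],.059],quat(yaw,s)))
print("foot",px("top",cp(135,143,280,165,6),.015),"tip",px("top",cp(114,128,280,165,6),.086))
c=np.array([px("top",cp(*p,165,125,6),.112) for p in((38,33),(402,38),(388,335),(28,335))]);print(c)
print([np.linalg.norm(c[i]-c[i-1]) for i in range(4)],[np.arctan2(*(a-b)[1::-1]) for a,b in((c[0],c[3]),(c[1],c[2]),(c[0],c[1]),(c[3],c[2]))])
print("hinge up",px("top",cp(343,383,165,125,6),.09),"low",px("top",cp(388,393,165,125,6),.034))
print("scene pin tip",px("scene",(289.5,206),.086))
E
```

```text
L [ 0.50382148 -0.13191512  0.085     ] yaw edge 0.040889780486040875 len 0.07095823018774566 wid 0.02604346205810712 kn [ 0.55457645 -0.12980298  0.055     ] 0.04159042883597758 0.050798899847498406
[-0.25608057  0.30326529 -0.48328358  0.78424745  0.         -0.29697035]
[-0.25608057  0.30326529 -0.48328358  0.78424745  0.          2.8446223 ]
R [ 0.48661401 -0.28451876  0.085     ] yaw edge 0.03992432943246669 len 0.07043780757461086 wid 0.02663751849780378 kn [ 0.53745332 -0.282278    0.055     ] 0.044046975403904114 0.050888668367204466
[-0.52908672  0.37355801 -0.38003948  0.81719884  0.         -0.56901104]
[-0.52908672  0.37355801 -0.38003948  0.81719884  0.          2.57258161]
foot [0.5783946  0.01461289 0.015     ] tip [0.57827285 0.01559891 0.086     ]
[[0.68923936 0.26767323 0.112     ]
 [0.68630509 0.14608472 0.112     ]
 [0.58794881 0.15003925 0.112     ]
 [0.58876703 0.26960324 0.112     ]]
[np.float64(0.10049085779046259), np.float64(0.12162391193104762), np.float64(0.09843574319430669), np.float64(0.11956679238317941)] [np.float64(-0.019206970079547938), np.float64(-0.04018447912883848), np.float64(1.5466682297705139), np.float64(1.5639530385860578)]
hinge up [0.57389181 0.17090849 0.09      ] low [0.57438428 0.17014666 0.034     ]
scene pin tip [0.57876977 0.01345969 0.086     ]
```

```bash
python3 - <<'E'
from h import *
m=np.array([.5038,-.1319]);q=quat(.041)
arm.reach([*m,.16],q); move_gripper(.06)
print(arm.movel([*m,.059],velocity=.12,f_stop=15)); st()
move_gripper(.0,80); st()
print(arm.movel([*m,.16],velocity=.12)); st()
# knuckle over the pin: underside .075 -> mouth .10
g=np.array([.5783,.0150]);yaw=.0;t=g-.0508*np.array([np.cos(yaw),np.sin(yaw)])
arm.movel([*t,.16],quat(yaw),velocity=.15); st()
crop("top",270,150,100,75,7,"pics/g1.png"); crop("scene",230,130,130,100,6,"pics/g2.png")
E
```

```text
False
t 3.35 tcp [ 0.5044 -0.132   0.0596] F [-0.1  0.3 -0.4] M [ 0.03 -0.02 -0.01] w 0.0597
t 3.77 tcp [ 0.5045 -0.132   0.0599] F [-1.1  0.4  6.2] M [ 0.1   0.21 -0.  ] w 0.0223
False
t 4.77 tcp [ 0.5031 -0.1317  0.1591] F [ 0.   0.5 -2.5] M [0.03 0.   0.07] w 0.0224
t 5.91 tcp [0.5273 0.0144 0.1599] F [ 0.1 -0.1 -2.5] M [-0.06  0.03 -0.11] w 0.0228
```

View pics/g1.png

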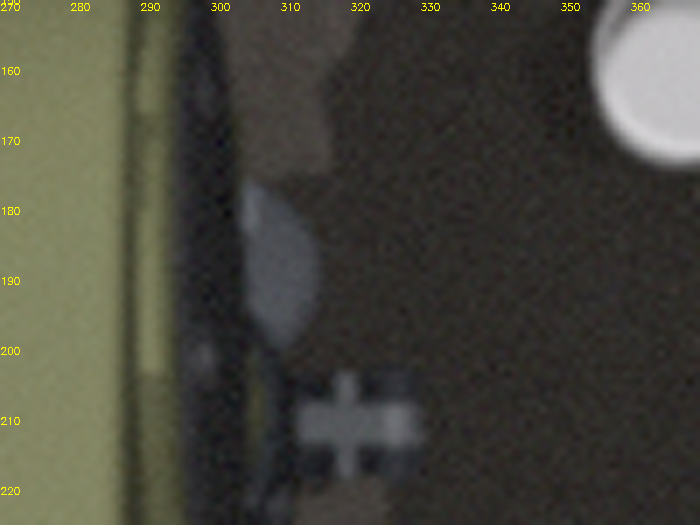

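View pics/g2.png

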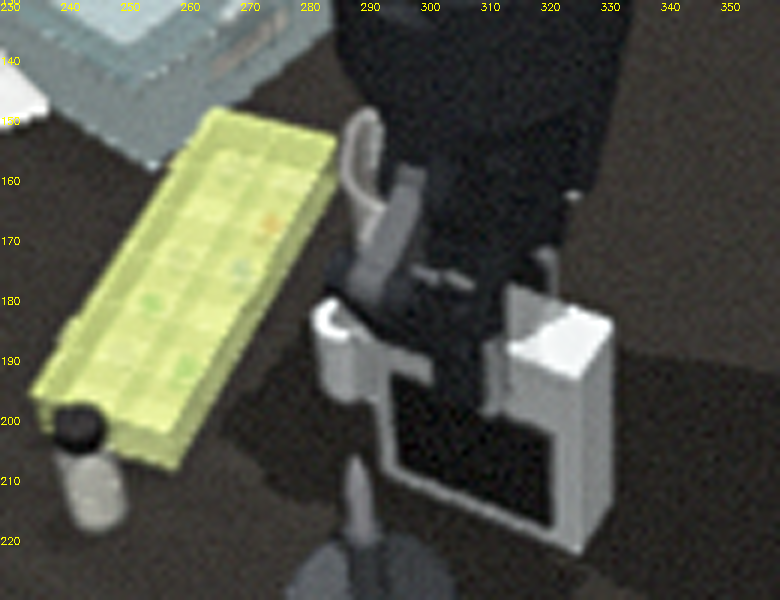

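```bash
python3 - <<'E'
from h import *
s=st();print(quat(0),s["orientation"])
k=np.array([.5781,.0146])
for z in(.155,.125,.086,.05):
    p=proj("scene",[*k,z]);print(z,p,"crop",(p-[230,130])*6+2.5)
# silhouette tube left edge & right
P=np.array(cams.calibration("scene")["pose"]);r=P[:2,0]/np.hypot(*P[:2,0])
for z in(.155,.125,.086,.06):
  for a in((-.009,.009) if z>.1 else (-.004,.004)):
    p=proj("scene",[*(k+r*a),z]);print(z,a,(p-[230,130])*6+2.5)
E
```

```text
t 6.01 tcp [0.5274 0.0143 0.16  ] F [ 0.1  0.7 -2.7] M [-0.01  0.02 -0.02] w 0.0229
[-0.5  0.5 -0.5 -0.5] [ 0.5001794  -0.49975417  0.50036454  0.49970158]
0.155 [286.8041749  182.90036074] crop [343.3250494  319.90216442]
0.125 [288.02180632 193.57128697] crop [350.6308379  383.92772181]
0.086 [289.5007925 206.5326415] crop [359.50475502 461.695849  ]
0.05 [290.77180275 217.67136245] crop [367.1308165  528.52817472]
0.155 -0.009 [313.5827677  320.18200462]
0.155 0.009 [373.0750414  319.62225167]
0.125 -0.009 [321.76933043 384.19121552]
0.125 0.009 [379.49960549 383.66416182]
0.086 -0.004 [347.15210298 461.80443412]
0.086 0.004 [371.85873673 461.58725218]
0.06 -0.004 [353.00889588 510.51526908]
0.06 0.004 [377.11959392 510.30844786]
```

```bash
python3 - <<'E'
from h import *
arm.movel([.5282,.0159,.128],quat(0),velocity=.08); st()
print(arm.movel([.5282,.0159,.0830],velocity=.03,f_stop=10)); st()
arm.pause(.3); st()
crop("scene",230,130,130,100,6,"pics/g3.png")
E
```

```text
t 6.56 tcp [0.528  0.0158 0.1278] F [ 0.3 -0.4 -3. ] M [-0.   -0.04  0.01] w 0.0227
True
t 7.92 tcp [0.5278 0.0159 0.0845] F [-1.7  0.3  5.5] M [-0.05 -0.09 -0.01] w 0.0226
t 8.22 tcp [0.5278 0.0159 0.0845] F [-1.1  0.8  5.4] M [ 0.03 -0.07 -0.02] w 0.0229
```

View pics/g3.png

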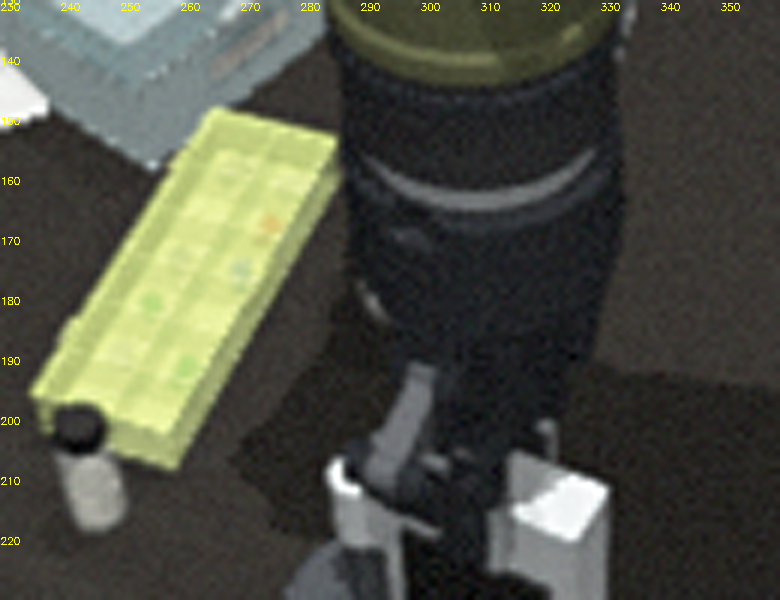

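The door went all the way down (TCP 0.0845, about 25 mm above the bench), so this one is the reamed door. Now to the chamber.

```bash
python3 - <<'E'
from h import *
H=np.array([.5741,.1705]);yaw=-.02;d=np.array([np.cos(yaw),np.sin(yaw)]);q=quat(yaw)
arm.movel([.5278,.0159,.165],velocity=.1); st()
p=H-d*(.0508+.04)
arm.movel([p[0],p[1],.165],q,velocity=.12)
print(arm.movel([p[0],p[1],.072],velocity=.1,f_stop=10)); st()
p=H-d*(.0508+.024)
arm.movel([p[0],p[1],.072],velocity=.05); st()
crop("scene",170,210,130,100,6,"pics/h1.png")
for z in(.034,.07,.09): print(z,(proj("scene",[*H,z])-[170,210])*6+2.5)
k=np.array(sensors.sense()["tcp_pos"][:2])+.0508*d
for z in(.037,.067): print(z,(proj("scene",[*k,z])-[170,210])*6+2.5)
E
```

```text
t 9.23 tcp [0.5272 0.0159 0.1642] F [-0.4  0.4 -2.9] M [-0.01 -0.03 -0.02] w 0.0226
False
t 11.82 tcp [0.4839 0.1725 0.0726] F [ 0.5  0.6 -2.5] M [-0.01 -0.01  0.06] w 0.0225
t 12.29 tcp [0.4997 0.172  0.072 ] F [-0.1 -0.8 -2.5] M [-0.01 -0.   -0.03] w 0.0224
0.034 [483.84332945 450.52245209]
0.07 [466.2256988  391.95210418]
0.09 [455.85004405 357.45792501]
0.037 [548.4689656  479.92124149]
0.067 [535.73276861 431.69323715]
```

View pics/h1.png

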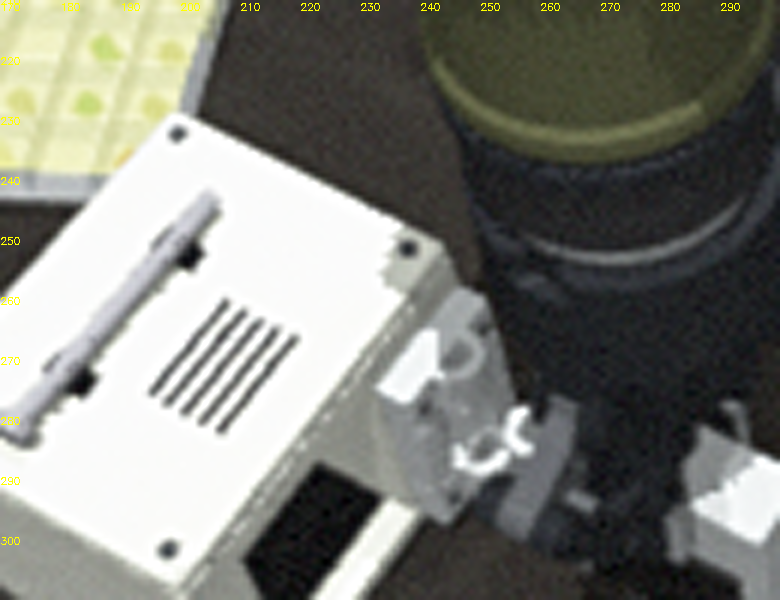

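```bash
python3 - <<'E'
from h import *
H=np.array([.5741,.1705]);yaw=-.02;d=np.array([np.cos(yaw),np.sin(yaw)])
p=H-d*(.0508-.006)
print(arm.movel([p[0],p[1],.072],velocity=.025,f_stop=8)); s=st()
k=np.array(s["tcp_pos"][:2])+.0508*d;print("knuckle",k,"along,lat",(k-H)@d,(k-H)@[-d[1],d[0]])
arm.pause(.3);st()
E
```

```text
True
t 13.30 tcp [0.5236 0.1714 0.071 ] F [-0.6  0.6 -3.6] M [-0.03  0.04  0.04] w 0.0226
knuckle [0.57439982 0.17038673] along,lat 0.00030202771068373085 -0.00010725116297365693
t 13.60 tcp [0.5227 0.1712 0.0704] F [ 0.1 -0.4 -3.4] M [-0.04  0.03  0.  ] w 0.0227
```

```bash
python3 - <<'E'
from h import *
p=np.array(sensors.sense()["tcp_pos"])
def go(dx,dy,f,v=.01):
    r=arm.movel([.5236+dx,.1714+dy,.072],quat(-.02),velocity=v,f_stop=f); print(dx,dy,r,end=' '); st()
go(.004,0,12); go(.0045,0,15)
go(.002,.004,10); go(.002,-.004,10)
E
```

```text
0.004 0 False t 14.23 tcp [0.5246 0.1716 0.0711] F [-7.2  1.3 -1.5] M [0.4  1.61 0.02] w 0.0228
0.0045 0 False t 14.48 tcp [0.5246 0.1716 0.0711] F [-9.4  1.8  0.1] M [0.37 1.88 0.02] w 0.0225
0.002 0.004 True t 14.85 tcp [0.5235 0.1718 0.0702] F [-0.4 -0.2 -3.1] M [ 0.05 -0.01  0.  ] w 0.0222
0.002 -0.004 True t 15.36 tcp [0.5223 0.1696 0.0701] F [ 0.2 -0.9 -2.9] M [-0.02  0.04 -0.04] w 0.0225
```

```bash
python3 - <<'E'
from h import *
def go(dx,dy,v=.01):
    arm.movel([.5236+dx,.1714+dy,.072],quat(-.02),velocity=v); arm.pause(.2); print(dx,dy,end=' '); st()
go(-.001,0);go(.005,0); go(.005,.002); go(.005,-.002); go(.005,0); go(.0065,0)
s=sensors.sense();k=np.array(s["tcp_pos"])+.0508*np.array([np.cos(.02),-np.sin(.02),0]);print(k)
m=R.from_quat(np.array(s["orientation"])[[1,2,3,0]]).as_matrix();print(m.round(3))
crop("scene",170,210,130,100,6,"pics/h2.png")
E
```

```text
-0.001 0 t 16.01 tcp [0.5226 0.1714 0.072 ] F [ 0.2  0.7 -3.3] M [-0.02  0.01  0.09] w 0.0227
0.005 0 t 16.96 tcp [0.5245 0.1716 0.0716] F [-12.6   1.    7.2] M [0.31 2.39 0.04] w 0.0227
0.005 0.002 t 17.51 tcp [0.5245 0.1719 0.0714] F [-12.3  -3.5   5.9] M [-0.81  2.3  -0.2 ] w 0.0227
0.005 -0.002 t 18.26 tcp [0.5246 0.1713 0.0715] F [-11.2   6.    4.7] M [1.38 2.44 0.29] w 0.0227
0.005 0 t 18.81 tcp [0.5246 0.1716 0.0714] F [-11.3   0.8   5.5] M [0.34 2.31 0.09] w 0.0229
0.0065 0 t 19.31 tcp [0.5246 0.1716 0.0713] F [-15.6   1.3   9.7] M [0.31 3.17 0.06] w 0.0225
[0.575355   0.17055444 0.07132973]
[[-0.01  -1.     0.019]
 [ 0.001  0.019  1.   ]
 [-1.     0.01   0.001]]
```

View pics/h2.png

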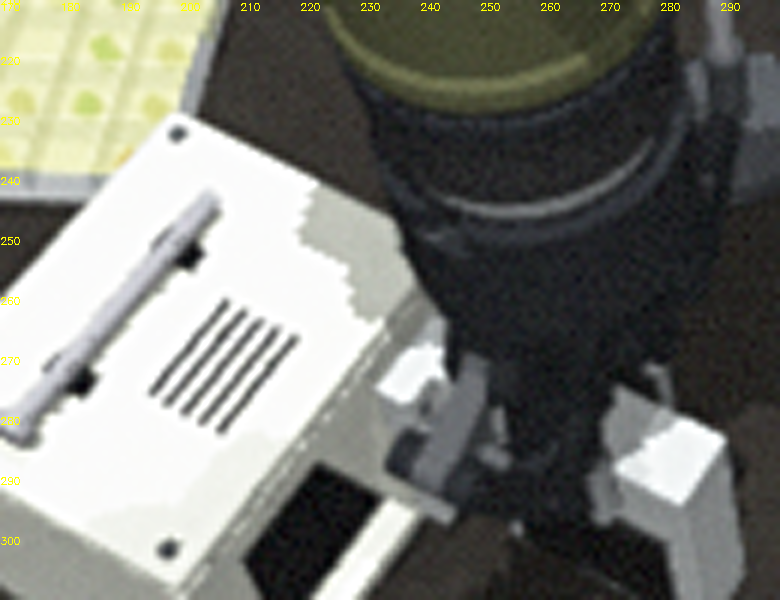

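```bash
python3 - <<'E'
from h import *
def go(dx,dy,z=.0735,v=.01):
    arm.movel([.5236+dx,.1714+dy,z],quat(-.02),velocity=v); arm.pause(.3); print(dx,dy,end=' '); return st()
go(-.003,0); go(.0045,.0003); s=go(.0045,.0003,.0745)
m=R.from_quat(np.array(s["orientation"])[[1,2,3,0]]).as_matrix();print(m[:,0].round(4))
crop("scene",250,240,110,100,7,"pics/h3.png")
yaw=-.02;d=np.array([np.cos(yaw),np.sin(yaw)]);n=np.array([-d[1],d[0]]);o=np.array(s["tcp_pos"][:2])
for z in (.013,.098):
  for a in(-.035,.035):
    for b in(-.012,.012): print(z,a,b,((proj("scene",[*(o+a*d+b*n),z])-[250,240])*7+3).round(0))
E
```

```text
-0.003 0 t 20.77 tcp [0.5206 0.1714 0.0735] F [-1.  -0.6 -2.5] M [ 0.03  0.03 -0.02] w 0.0226
0.0045 0.0003 t 21.97 tcp [0.5245 0.1717 0.0732] F [-12.5   0.9   6.2] M [0.01 2.18 0.02] w 0.0228
0.0045 0.0003 t 22.52 tcp [0.5246 0.1716 0.0734] F [-7.9  0.9 -0.9] M [0.2  1.72 0.01] w 0.0226
[-6.6e-03  2.0e-04 -1.0e+00]
0.013 -0.035 -0.012 [311. 458.]
0.013 -0.035 0.012 [262. 535.]
0.013 0.035 -0.012 [ 86. 341.]
0.013 0.035 0.012 [ 35. 414.]
0.098 -0.035 -0.012 [288. 300.]
0.098 -0.035 0.012 [234. 382.]
0.098 0.035 -0.012 [ 44. 178.]
0.098 0.035 0.012 [-13. 255.]
```

View pics/h3.png

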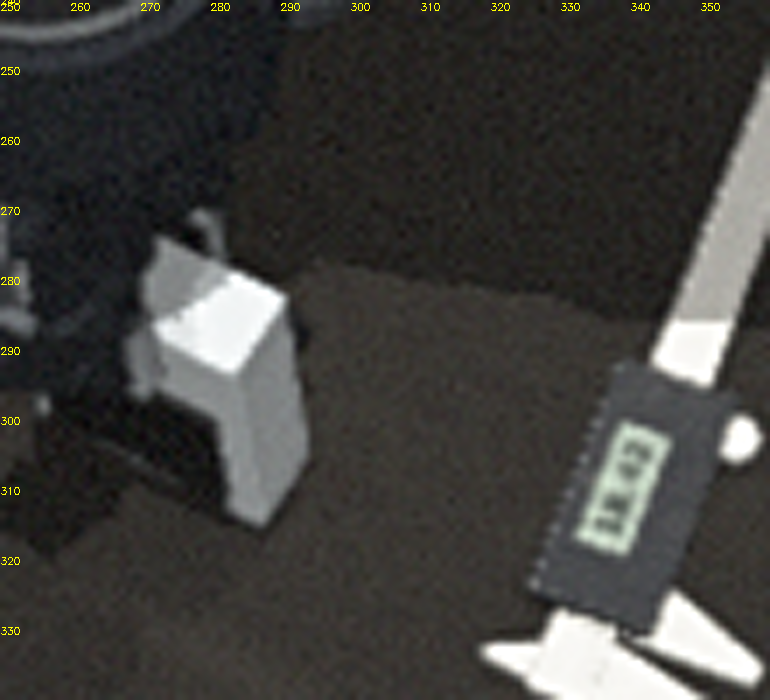

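```bash
python3 - <<'E'
from h import *
st(); arm.pause(.3); s=st(); print(np.abs(s["joint_velocities"]).max()); workorder.finish_job()
E
```

```text
t 22.57 tcp [0.5246 0.1716 0.0735] F [-7.9  1.3 -0. ] M [0.23 1.82 0.06] w 0.0228
t 22.87 tcp [0.5246 0.1716 0.0735] F [-8.4  0.6 -0.2] M [ 0.24  1.75 -0.01] w 0.0227
0.0020667732665571614
the job is handed in; nothing more can be done
```

I found the reamed door on the first try and handed the job in at about 23 s, with that door still gripped and pushed into the chamber's hinge seat.

- **Finding the door:** I tried the door nearer the gauge first. Its knuckle went down the pin to within about 1 mm of the calculated collar height. The unreamed one would have stopped about 28 mm higher, so I never touched the other door or tested it on the gauge.
- **Seat:** The door stands open roughly square to the chamber. It is held with about 8 N into the seat. The knuckle did not move further in between 7 and 16 N of push. When I pushed it sideways by 2 mm each way, both sides resisted.
- **Height and tilt:** The knuckle's lower mouth is about 39 mm above the bench (allowed 32 to 42). The door's underside is about 14 mm clear of the bench. In the last picture the door leans about 0.01 rad, roughly the limit of what I can measure there. The arm was at rest.
- **Small disagreement:** The seat stopped the knuckle about 1.3 mm further in than the hinge position I measured from the camera. That is within the camera's 2 mm accuracy, so I trusted the contact.
- **Not checked:** The arm hid the knuckle at the end, so the hole alignment comes from contact and arm position, not a direct view. I took no final picture of the other door, the vial or the beaker; the arm kept clear of all three, and of the caliper.

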